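Start the curing lamp with its pull knob

ROBOT

A 6-joint arm with a two-finger parallel gripper is mounted at the origin on the work surface. World frame = base frame: x ahead of the robot, y to its left, z up, the work surface at z = 0. Lengths are in mm, angles in rad, forces in N, time in s.
With the tool pointing down it reaches from about 350 to 975 mm from the base axis. Payload 7.1 kg.
Tool frame: the origin (TCP) lies on the front face of the gripper's body, between the roots of the fingers; the fingertips stand 80 mm ahead of it and the grasp point (between the pads) lies 61 mm ahead of it (env.tips_ahead is the distance from the TCP to the fingertips, in mm); z points along the fingers, y is the direction in which the jaws open and shut (so a half turn about z gives the same grasp; the last joint's range is limited). The gripper opens to 88 mm and grips with 3 to 60 N. Pads are 20 mm wide; open, the fingers measure 115 mm over their backs; the gripper's body (75 mm by 178 mm) begins 61 mm behind the grasp point.
Start: joints at [-1.297, 0.423, 1.63, -0, 1.089, -0.019], TCP at [180.415, -598.378, 302.675] pointing down, gripper open.
Joint ranges: [-3, 3], [-0.9, 2.11], [0.09, 2.58], [-1.31, 4.45], [0.11, 2.69], [-2.54, 2.54]. Speed limits (rad/s): [2.39, 2.39, 3.01, 3.14, 3.14, 3.14].

INTERFACE

Orientations are given as a unit quaternion [x, y, z, w].
In Python, from station import env, set_gripper, viewer, workorder gives the robot as it stands. Calls block until the motion is done:
- env.reach(position, orientation): joint-space move of the TCP to a pose.
- env.move_l(position, rot=None, rate=150, f_stop=None): straight line of the TCP; rot=None keeps the orientation; rate is the mean speed in mm/s. With f_stop (N) it stops when the force on the tool has changed by that much, and returns True; else False.
- env.move_joints(angles): joint-space move.
- set_gripper(opening): finger opening in mm; the grip force is fixed at half the most; returns when the fingers have stopped.
- env.hold(seconds).
- env.ik(position, orientation): joint angles nearest the present ones, or None.
- env.read_state(): the state.
- viewer.camera(name): name is "side" or "top" or "wrist"; returns the picture (384x512x3 uint8, blue, green, red); there is no depth.
- viewer.camera_params(name): a dict with "fx", "fy", "cx", "cy" (pixels), "dist" ([k1, k2, p1, p2, k3] as OpenCV has them; the pictures are not rectified), "pose" (4x4, takes a point from camera to world coordinates); the wrist camera has in their place "tool_from_camera" (4x4, takes a point from camera to tool coordinates, whose origin is the TCP and whose axes are the flange's). Camera axes: x right, y up, looking along -z (the intrinsics and any distortion apply to the point x, -y, -z); pixel columns grow to the right and rows downward; lengths in mm; the calibration is good to about 2 mm. A picture is of the moment at which its call begins: read the wrist's pose just before it. camera_params takes no time and is no camera call.
A pose or a line that the arm cannot do raises env.IKError and nothing moves.
- workorder.sign_off(): hands the job in, once; it reports no verdict.
The state is a dict: "time_s": time; "qpos": joint angles; "dq": joint speeds; "tau": joint torques, N m; "tool_pos": TCP position; "orientation": TCP orientation; "force": force on the tool from outside, world axes, zero at the start; "wrist_torque": the same for the moment, N m; "width": finger opening in mm.
Only numpy, scipy, OpenCV 4.12 (cv2) and the standard library are available. Lean on these libraries where they do the work, as an engineer would, in place of code of your own. Each camera call takes 0.05 s, during which the arm holds its last target. There are 200 camera calls.

TASK

The board in the curing lamp unit is ready: pull the blue knob of the lamp unit straight up as far as it goes, keep it there for about a second so that the lamp starts, then let it go so that it springs back fully in. Do not pull the yellow or the red knob.

Things in the scene. Friction and masses are not known exactly. Their poses are not given: they have to be found in the camera images.
- lamp_knob_grip (a point): Centre of the blue knob's cap, an upright cylinder 34 mm across and 28 mm high with a bright disc on top, in the middle of the lamp unit's flat top (lamp head over a green board at its back). Fully in, the cap spans 12 to 40 mm above that top, so this point lies 26 mm above it and 116 mm above the table; it rises with the knob. z is up, along the pull.
- lamp_knob (a joint): Travel of the blue knob in m: 0 is fully in (at rest), 0.020 fully out, straight up, at a stop. About 3 N starts it, 8 N holds it fully out; a spring pulls it back in when let go, it does not latch. Its unit is a fixed white box 130 x 130 mm, 90 mm high.
- fan_knob (a joint): Travel of the yellow knob in m, 0 in, 0.020 out; to be left alone. Same knob and box, on the ioniser fan unit (round grille at its back). The three units stand side by side in an order that changes, knob axes at least 190 mm apart.
- fume_knob (a joint): Travel of the red knob in m, 0 in, 0.020 out; to be left alone. Same knob and box, on the fume extractor unit (white funnel at its back). Other things on the table are at most 170 mm high and stand clear of the three units.

How it is judged:
By the outcome, as a careful person would: the job done as asked, in the order asked, and still so for the second after the job is handed in, with the robot touching nothing.
It also fails if it takes over 32 s, if anything falls off the work surface, if the arm or the gripper's body presses on something with over 40 N, if the wrist force passes 120 N, or if a joint passes its speed limit or range.

## Working session

There is one attempt and no reset: what is moved stays moved. The work goes in short steps, each a Python script; the robot and the scene stay as the last script left them, time stands still between calls to the robot, and variables do not carry over. Pictures are saved under pics/ and viewed, about 8 in all and at most 12, crops included, and the job is handed in when it is done.

```bash
mkdir -p pics; cat > h.py <<'E'
import numpy as np, cv2
from station import env, set_gripper, viewer, workorder
from scipy.spatial.transform import Rotation as R
def ray(name,uv,st=None):
    p=viewer.camera_params(name)
    K=np.array([[p["fx"],0,p["cx"]],[0,p["fy"],p["cy"]],[0,0,1]])
    u=cv2.undistortPoints(np.array([[uv]],float),K,np.array(p["dist"],float))[0,0]
    d=np.array([u[0],-u[1],-1.])
    if "pose" in p: T=np.array(p["pose"])
    else:
        B=np.eye(4);B[:3,:3]=R.from_quat(st["orientation"]).as_matrix();B[:3,3]=st["tool_pos"]
        T=B@np.array(p["tool_from_camera"])
    return T[:3,3],T[:3,:3]@d
def onplane(name,uv,z,st=None):
    o,d=ray(name,uv,st); return o+d*(z-o[2])/d[2]
def blobs(im,lo,hi,amin=30):
    m=cv2.inRange(cv2.cvtColor(im,cv2.COLOR_BGR2HSV),lo,hi)
    n,l,s,c=cv2.connectedComponentsWithStats(m)
    return [(c[i].round(1).tolist(),s[i].tolist()) for i in range(1,n) if s[i][4]>=amin]
E
python3 - <<'E'
from h import *
a=viewer.camera("top");b=viewer.camera("side")
cv2.imwrite("pics/top.png",a);cv2.imwrite("pics/side.png",b)
s=env.read_state();print(s["time_s"],s["orientation"],s["force"])
for n,im in(("top",a),("side",b)):
    print(n,np.array(viewer.camera_params(n)["pose"]).round(2).tolist())
    for t in blobs(im,(100,110,50),(130,255,255)):print(t, onplane(n,t[0],130).round(0))
E
```

```text
0.1 [ 9.89305995e-01  1.45853163e-01 -7.63446236e-05 -7.05010980e-04] [ 0.18436449  0.10008001 -1.19076875]
top [[-0.0, 0.99, -0.15, 428.11], [-1.0, -0.01, -0.02, 9.64], [-0.02, 0.15, 0.99, 877.58], [0.0, 0.0, 0.0, 1.0]]
([405.1, 65.7], [378, 31, 56, 70, 3391]) [ 831. -319.  130.]
([412.5, 199.0], [403, 190, 24, 19, 265]) [ 522. -310.  130.]
([36.0, 225.0], [31, 220, 12, 11, 94]) [467. 515. 130.]
side [[-0.73, 0.44, -0.52, -72.52], [-0.68, -0.47, 0.56, 640.61], [0.01, 0.76, 0.65, 873.69], [0.0, 0.0, 0.0, 1.0]]
([249.2, 122.7], [224, 103, 51, 41, 1434]) [ 768. -242.  130.]
([322.1, 148.0], [315, 138, 14, 18, 134]) [ 504. -290.  130.]
([92.6, 340.4], [87, 334, 12, 14, 127]) [441. 545. 130.]
```

View pics/top.png

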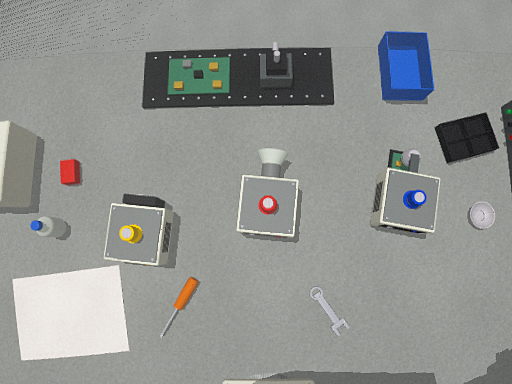

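View pics/side.png

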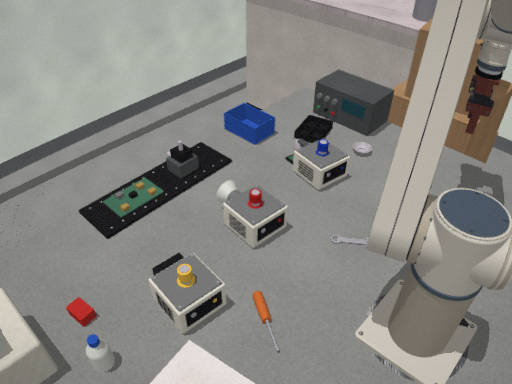

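The pictures show the lamp unit on the right in the top view: blue cap near (412,199), with the lamp head and green board behind it at (410,160). The red unit is in the middle, and the yellow one is on the left. The side view agrees, with the blue cap near (322,148). Next I'll triangulate the cap from both views, then look from above with the wrist camera.

```bash
cat >> h.py <<'E'
def disc(im,c,r=18):
    # bright, lit disc inside a window about the blue cap
    x0,y0=int(c[0]-r),int(c[1]-r); w=im[y0:y0+2*r,x0:x0+2*r]
    h=cv2.cvtColor(w,cv2.COLOR_BGR2HSV)
    m=cv2.inRange(h,(95,15,170),(130,130,255))
    n,l,s,cc=cv2.connectedComponentsWithStats(m)
    i=1+np.argmax(s[1:,4]); return cc[i]+[x0,y0], s[i].tolist()
def tri(o1,d1,o2,d2):
    A=np.c_[d1,-d2]; t=np.linalg.lstsq(A,o2-o1,rcond=None)[0]
    p,q=o1+d1*t[0],o2+d2*t[1]; return (p+q)/2,np.linalg.norm(p-q)
E
python3 - <<'E'
from h import *
a=cv2.imread("pics/top.png");b=cv2.imread("pics/side.png")
u,s1=disc(a,(415,199));v,s2=disc(b,(322,146),12)
print(u,s1,v,s2); p,e=tri(*ray("top",u),*ray("side",v)); print("tri",p,e, onplane("top",u,130),onplane("side",v,130))
g=onplane("top",u,130)
env.reach([g[0],g[1],330],[1,0,0,0])
s=env.read_state();im=viewer.camera("wrist");cv2.imwrite("pics/w1.png",im)
print(s["time_s"],s["tool_pos"],s["qpos"]);print(np.array(viewer.camera_params("wrist")["tool_from_camera"]).round(2))
for t in blobs(im,(100,110,50),(130,255,255)):print(t)
E
```

```text
[422.7 195.6] [23, 11, 5, 9, 10] [322.5 141. ] [10, 6, 7, 4, 12]
tri [ 531.98352377 -335.70912785  121.13738124] 4.811286778696454 [ 528.99896985 -333.32136984  130.        ] [ 526.34698199 -322.19766424  130.        ]
1.7167 [ 528.46670955 -334.0049918   329.89704544] [-5.82573628e-01  3.94966364e-01  1.60587923e+00 -2.95046574e-04
  1.14095429e+00  9.89071770e-01]
[[  0.     0.97   0.24  65.85]
 [  1.    -0.    -0.     1.06]
 [ -0.     0.24  -0.97 -82.28]
 [  0.     0.     0.     1.  ]]
([243.1, 180.6], [223, 161, 41, 47, 1074])
```

View pics/w1.png

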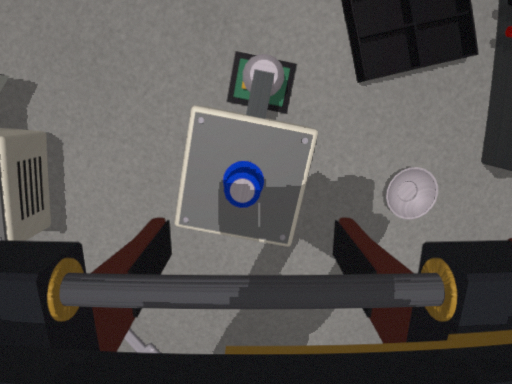

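The wrist view shows the blue cap at (243,181) with its pale disc at about (243,190). It sits on the grey top, whose corners are near (192,108), (316,130), (292,245) and (178,225); the lamp head is behind at (263,72). The disc masks from the far views caught only slivers, so I'll use this nearer view and check it against the box centre.

```bash
python3 - <<'E'
from h import *
im=cv2.imread("pics/w1.png");s=env.read_state()
u,st=disc(im,(243,185),26);print(u,st)
print("disc@130",onplane("wrist",u,130,s))
edge=[onplane("wrist",(u[0]+d,u[1]),130,s) for d in(-st[2]/2,st[2]/2)];print("disc width",np.linalg.norm(edge[0]-edge[1]))
P=[onplane("wrist",c,90,s)[:2] for c in((192,108),(316,130),(292,245),(178,225))]
print("box corners",np.round(P,1).tolist(),"centre",np.mean(P,0),"sides",[np.linalg.norm(P[i]-P[i-1]).round(1) for i in range(4)])
t=cv2.imread("pics/top.png");(c,_),=[b for b in blobs(t,(100,110,50),(130,255,255)) if 400<b[0][0]<425 and b[0][1]>150]
print("top cap@120",onplane("top",c,120))
E
```

```text
[242. 178.] [23, 19, 5, 1, 5]
disc@130 [ 535.58451201 -326.87405328  130.        ]
disc width 4.454074849980646
box corners [[596.9, -277.5], [575.6, -399.0], [453.7, -378.9], [476.5, -257.4]] centre [ 525.6806022  -328.19787007] sides [np.float64(122.0), np.float64(123.3), np.float64(123.6), np.float64(123.6)]
top cap@120 [ 523.05562163 -314.25437985  120.        ]
```

The disc mask picked up a blue sliver because the disc is nearly grey. I'll fix it by filling the hull of the blue cap and taking the low-saturation blob inside it, and I'll fit the box top by contour.

```bash
cat >> h.py <<'E'
def cap(im,win):
    "centre,size of pale disc inside the blue cap's hull; win=x0,y0,x1,y1"
    x0,y0,x1,y1=win;w=im[y0:y1,x0:x1];h=cv2.cvtColor(w,cv2.COLOR_BGR2HSV)
    m=cv2.inRange(h,(100,110,40),(130,255,255))
    pts=cv2.findNonZero(m);hull=cv2.convexHull(pts);f=np.zeros_like(m);cv2.fillConvexPoly(f,hull,255)
    d=cv2.bitwise_and(f,cv2.inRange(h,(0,0,100),(179,110,255)))
    n,l,s,c=cv2.connectedComponentsWithStats(d);i=1+np.argmax(s[1:,4])
    return c[i]+[x0,y0],s[i].tolist()
E
python3 - <<'E'
from h import *
s=env.read_state()
W=cv2.imread("pics/w1.png");T=cv2.imread("pics/top.png");S=cv2.imread("pics/side.png")
u,su=cap(W,(205,150,285,220));v,sv=cap(T,(398,185,432,214));x,sx=cap(S,(310,134,334,160))
for n,c,z in(("wrist",u,su),("top",v,sv),("side",x,sx)):print(n,c.round(1),z,onplane(n,c,130,s).round(1))
e=[onplane("wrist",(u[0]+d,u[1]),130,s) for d in(-su[2]/2,su[2]/2)];print("disc w",np.linalg.norm(e[0]-e[1]))
print("tri top/wrist",tri(*ray("top",v),*ray("wrist",u,s)))
print("tri side/wrist",tri(*ray("side",x),*ray("wrist",u,s)))
vis=cv2.resize(W[90:260,160:330],None,fx=3,fy=3,interpolation=0);cv2.circle(vis,tuple(int(k) for k in (u-[160,90])*3+1),3,(0,0,255),-1)
tt=cv2.resize(T[150:240,370:445],None,fx=5.66,fy=5.66,interpolation=0)[:510,:290+130];cv2.circle(tt,tuple(int(k) for k in (v-[370,150])*5.66+2),3,(0,0,255),-1)
h=min(len(vis),len(tt));cv2.imwrite("pics/chk.png",np.hstack([vis[:h,:370],tt[:h]])[:600,:800])
E
```

```text
wrist [241.9 190.2] [25, 29, 25, 24, 473] [ 524.4 -326.7  130. ]
top [419.  196.5] [16, 7, 11, 10, 85] [ 527. -325.  130.]
side [322.9 141.3] [10, 5, 7, 5, 28] [ 524.4 -321.8  130. ]
disc w 22.481704911345002
tri top/wrist (array([ 525.76987454, -325.77081555,  130.60899589]), np.float64(3.110100311929174))
tri side/wrist (array([ 525.08615045, -325.7158161 ,  127.97293006]), np.float64(3.032075087501441))
```

View pics/chk.png

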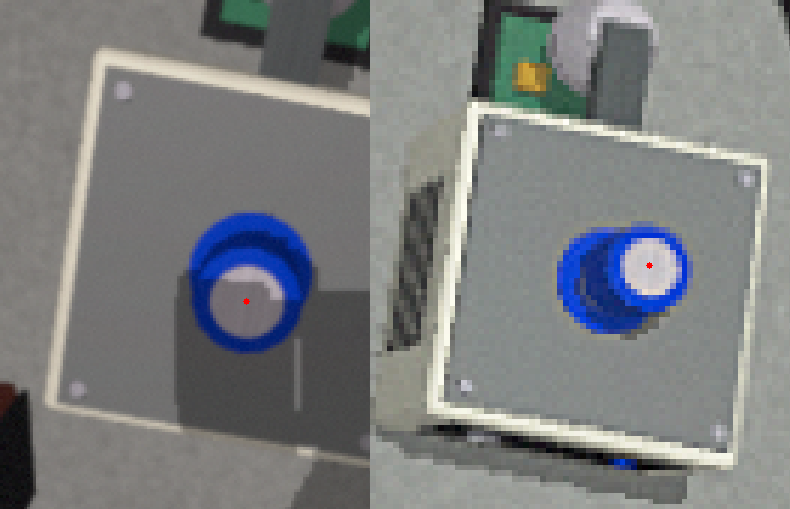

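The red dots sit on the disc centre in both crops, and the triangulated height of 128–131 mm matches the 130 mm expected. The knob is near (525, -326). I'll re-check from closer.

```bash
python3 - <<'E'
from h import *
env.move_l([525.2,-326.2,250],rot=[1,0,0,0])
s=env.read_state();im=viewer.camera("wrist");cv2.imwrite("pics/w2.png",im)
print(s["time_s"],s["tool_pos"],s["force"],s["width"])
try:
    u,su=cap(im,(180,140,300,275));print(u,su,onplane("wrist",u,130,s))
except Exception as e:print(e)
E
```

```text
2.45 [ 525.50346309 -326.75474927  250.60179411] [ 0.91811652 -0.40202319 -0.60958344] 87.84513297005671
[249.31542056 214.71845794] [53, 59, 34, 32, 856] [ 524.6008852  -326.50966726  130.        ]
```

View pics/w2.png

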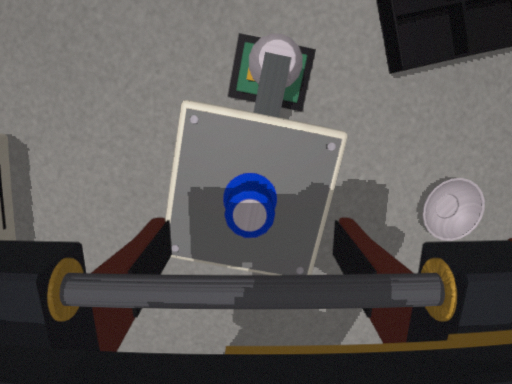

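The near view has the disc at (249,215), which gives (524.6, -326.5). It sits between the open fingers and agrees to within 1 mm. Now I'll descend and grip.

```bash
python3 - <<'E'
from h import *
f0=np.array(env.read_state()["force"])
hit=env.move_l([525,-326.5,181],rate=60,f_stop=8)
s=env.read_state();print("hit",hit,s["tool_pos"],np.array(s["force"])-f0,s["time_s"])
if not hit:
    set_gripper(20);s=env.read_state();print("width",s["width"],s["tool_pos"],np.array(s["force"])-f0,s["time_s"])
E
```

```text
hit False [ 525.23142942 -326.65961334  181.44630748] [ 0.31570528 -0.1809739  -0.60096044] 3.8
width 33.4264464421694 [ 524.9600238  -325.51472255  180.97559046] [0.46689829 4.59697752 2.27196953] 4.6833
```

```bash
python3 - <<'E'
from h import *
z0=env.read_state()["tool_pos"];f0=np.array(env.read_state()["force"])
def rep(t):
    s=env.read_state();print(t,"t",round(s["time_s"],2),"dz",round(s["tool_pos"][2]-z0[2],2),"df",(np.array(s["force"])-f0).round(1),"w",round(s["width"],2))
for dz in(5,12,17):
    env.move_l([z0[0],z0[1],z0[2]+dz],rate=30);rep(dz)
hit=env.move_l([z0[0],z0[1],z0[2]+24],rate=20,f_stop=10);rep(f"end hit={hit}")
cv2.imwrite("pics/side_up.png",viewer.camera("side"));im=viewer.camera("wrist");cv2.imwrite("pics/w_up.png",im)
env.hold(0.3);rep("hold")
a=cv2.imread("pics/side.png")[110:190,280:360];b=cv2.imread("pics/side_up.png")[110:190,280:360]
p=cv2.resize(np.hstack([a,b]),None,fx=3,fy=3,interpolation=0)
cv2.imwrite("pics/up.png",np.vstack([p,cv2.resize(im,(480,360))]))
E
```

```text
5 t 5.0 dz 4.81 df [ 1.6 -3.2 -7.2] w 33.56
12 t 5.38 dz 12.0 df [ 2.6 -2.3 -9. ] w 33.67
17 t 5.7 dz 17.01 df [  2.4  -1.6 -10.8] w 33.33
end hit=True t 5.99 dz 19.55 df [  3.7  -7.9 -10.8] w 33.38
hold t 6.39 dz 18.83 df [  3.6  -7.6 -11.5] w 33.28
```

View pics/up.png

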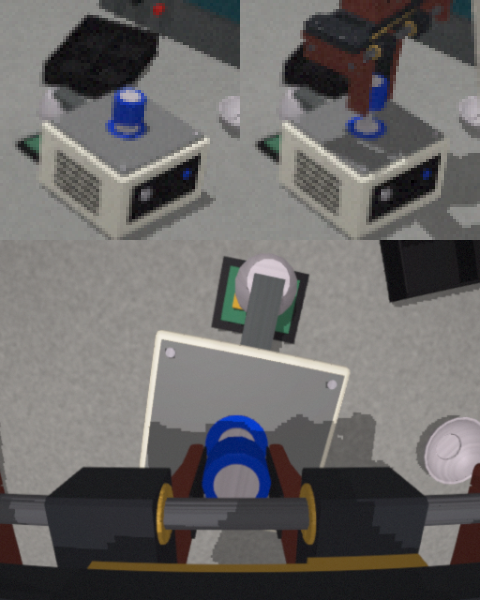

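The knob is up with its stem showing, and the cap is still held between the pads. The stop threshold tripped just short of full travel (18.8 mm), with no stop force felt yet. I'll pull the last bit onto the stop and hold.

```bash
python3 - <<'E'
from h import *
ZR=180.98
s=env.read_state();p=s["tool_pos"];f0=np.array(s["force"])
def rep(t):
    s=env.read_state();print(t,"t",round(s["time_s"],2),"dz",round(s["tool_pos"][2]-ZR,2),"f",np.array(s["force"]).round(1),"w",round(s["width"],2));return s
for k in range(6):
    env.move_l([p[0],p[1],ZR+20+k],rate=20);env.hold(.1)
    s=rep(k)
    if s["force"][2]<f0[2]-9:break
env.hold(1.2);rep("held")
im=viewer.camera("wrist");cv2.imwrite("pics/w_up2.png",im)
cv2.imwrite("pics/side_up2.png",viewer.camera("side"))
E
```

```text
0 t 6.75 dz 20.03 f [ 4.  -0.1 -7. ] w 33.62
1 t 7.1 dz 20.4 f [  5.9  -1.7 -14.3] w 33.55
2 t 7.45 dz 20.47 f [  8.2  -2.4 -21.5] w 33.74
held t 8.65 dz 20.5 f [  8.7  -3.7 -21.8] w 33.61
```

The force rose from 7 to 21.8 N while the height stayed at 20.4–20.5 mm, so the knob is against its stop, and it has been held for over 1.2 s. Now I'll release, back off straight up and check.

```bash
python3 - <<'E'
from h import *
set_gripper(88);s=env.read_state();print(s["time_s"],s["width"],s["force"])
env.hold(.3);p=s["tool_pos"]
env.move_l([525,-326.3,250],rate=80)
env.hold(.3);s=env.read_state();im=viewer.camera("wrist");sd=viewer.camera("side")
cv2.imwrite("pics/w3.png",im)
u,su=cap(im,(180,140,300,275));print(s["time_s"],s["tool_pos"],s["force"],u,su,onplane("wrist",u,130,s))
env.move_l([525,-326.3,400],rate=200);env.hold(.2)
t=viewer.camera("top");sd=viewer.camera("side")
cv2.imwrite("pics/top_end.png",t);cv2.imwrite("pics/side_end.png",sd)
a=cv2.imread("pics/side.png")
w=lambda i:cv2.resize(i[110:190,280:360],None,fx=3,fy=3,interpolation=0)
cv2.imwrite("pics/end.png",np.vstack([np.hstack([w(a),w(cv2.imread("pics/side_up2.png")),w(sd)]),cv2.resize(im,(480,360))[:, :].copy() if 0 else cv2.copyMakeBorder(cv2.resize(im,(480,360)),0,0,0,240,0)]))
x,sx=cap(sd,(310,134,334,160));print("side",x,sx,"before 322.9 141.3")
for n,lo,hi in(("yellow",(20,120,100),(35,255,255)),("red",(0,150,80),(5,255,255))):
    print(n,blobs(a,lo,hi,60),blobs(sd,lo,hi,60))
print(env.read_state()["time_s"])
E
```

```text
9.7083 87.8740793110424 [-0.05529701 -0.7568244  -0.0914658 ]
11.05 [ 524.86572954 -326.17484151  249.51929822] [ 0.27831462  0.15912233 -0.36543661] [250.96867749 213.62761021] [55, 58, 33, 32, 862] [ 524.55507585 -326.49737602  130.        ]
side [322.92857143 141.28571429] [10, 5, 7, 5, 28] before 322.9 141.3
yellow [([185.2, 276.8], [177, 264, 18, 24, 265])] [([185.1, 276.8], [177, 264, 18, 24, 265])]
red [([255.1, 199.8], [248, 190, 15, 18, 123]), ([80.9, 311.2], [66, 297, 30, 29, 486])] [([255.0, 199.8], [248, 190, 15, 18, 122]), ([80.9, 311.2], [66, 297, 30, 29, 486])]
12.35
```

View pics/end.png

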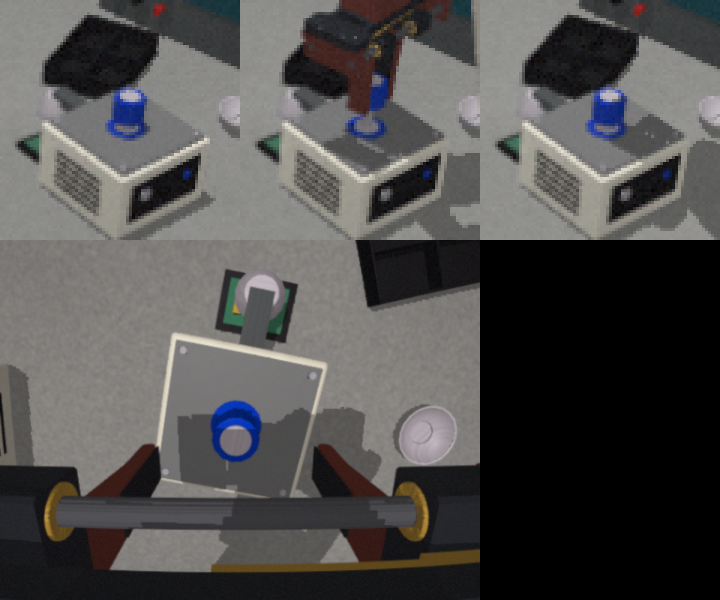

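The right-hand side crop matches the one from before the pull: the cap is fully in, with its disc at (322.9,141.3) as before. The yellow and red knobs have not moved, and the gripper is clear.

```bash
python3 -c "
from station import workorder
print(workorder.sign_off())"
```

```text
the job is handed in; nothing more can be done
None
```

I pulled the blue lamp knob straight up onto its stop, held it for more than a second, then released it. It sprang back fully in, and I handed the job in at about 12.4 s of the 32 s allowed.

- **Pull:** the first pull stopped early, at about 18.8 mm, when the force limit tripped. I continued to 20.4–20.5 mm, where the force climbed to about 22 N with no further travel, so the knob was against its stop. I held it there for about 1.2 s before opening the gripper.
- **After release:** the blue cap's disc is at the same side-view pixel as before, (322.9, 141.3). The wrist view also places the knob where it was, to within 0.1 mm.
- **Other knobs:** the yellow and red knobs are within 0.1 pixel of where they started. The gripper is open and clear of everything, and the last force reading on the tool, after release, was near zero.
- **Checks that failed or disagreed:** my first disc masks were wrong and I replaced them before gripping. After that, the camera views agreed to about 3 mm across and 5 mm at most. The box top measured 123 mm by eye against the stated 130 mm. I saw no visible sign in the images that the lamp lit, so that rests on the travel and hold time.

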